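Refit a fuse box cover

ROBOT

A 6-joint arm with a two-finger parallel gripper is mounted at the origin on the work surface. World frame = base frame: x ahead of the robot, y to its left, z up, the work surface at z = 0. Lengths are in m, angles in rad, forces in N, time in s.
With the tool pointing down it reaches from about 0.25 to 0.8 m from the base axis. Payload 3.9 kg.
Tool frame: the origin (TCP) lies where the fingers leave the gripper's body, on its centre line; the fingertips stand 73 mm ahead of it and the grasp point (between the pads) lies 54 mm ahead of it (ctrl.tip_extent is the distance from the TCP to the fingertips, in m); z points along the fingers, y is the line along which they close (so a half turn about z gives the same grasp; the last joint's range is limited). The gripper opens to 85 mm and grips with 20 to 120 N. Pads are 22 mm wide; open, the fingers measure 114 mm over their backs; the gripper's body (76 mm by 85 mm) begins 54 mm behind the grasp point. The pads swing forward as they close: fully open they stand 13 mm farther back than shut.
Start: joints at [1.182, 0.26, -0.138, 1.173, 0, 1.571], TCP at [0.199, 0.486, 0.304] pointing down, gripper open.
Joint ranges: [-2.78, 2.78], [-0.83, 1.72], [-1.28, 1.37], [-1.9, 2.12], [-1.57, 1.48], [-3.14, 3.14]. Speed limits (rad/s): [2.57, 2.57, 3.14, 3.14, 3.14, 3.14].

INTERFACE

Orientations are given as a 3x3 rotation matrix whose columns are the frame's x, y, z axes.
In Python, from bench import ctrl, eyes gives the robot as it stands.
- The arm moves only by the tool carry_out, never from a script. Its argument "commands" is a list of rows, each an object of numbers: "claw": the finger opening in mm, from 0 to 85.4; "dx", "dy", "dz": the shift along the world's x, y, z in mm; "wx", "wy", "wz": the turn, a rotation vector about the world's x, y, z in degrees. In form: [{"claw": .., "dx": .., "dy": .., "dz": .., "wx": .., "wy": .., "wz": ..}, ...]. A call has 1 to 10 rows; each row shifts and turns the commanded pose from where the row before left it; what a row does not reach is not made up. A row lasts 1/10 s, in which the tool goes at most 50 mm and 8.59 degrees, less where a joint would pass 70% of its speed; a pose out of reach is approached as far as the arm can. A call with a gripper value outside its range is refused whole. The fingers move at their own pace and stop on an object; the grip force is fixed at half the most. Time passes only in rows, so rows that do not move let the fingers close. It gives the time, the measured TCP pose, the force, the opening and the grip force at its end, in the units of the state.
- ctrl.get_state(): the state, without advancing time (a new reading comes with each control period).
- eyes.snapshot(name): name is "side" or "top"; returns the picture (420x560x3 uint8, red, green, blue); there is no depth.
- eyes.camera_params(name): a dict with "fx", "fy", "cx", "cy" (pixels), "eye" and "orientation" of the camera in the world. Camera axes: x right, y down, z forward; pixel columns grow to the right and rows downward; lengths in m; the calibration is good to about 2 mm. A picture is of the moment at which its call begins. camera_params takes no time and is no camera call.
- ctrl.job_done(): hands the job in; it is judged then, once.
The state is a dict: "time_s": time; "joint_positions": joint angles; "dq": joint speeds; "effort": joint torques, N m; "tool_pos": TCP position; "orientation": TCP orientation; "force": force on the tool from outside, world axes, zero at the start; "torque": the same for the moment, N m; "opening": opening from 0.0 (shut) to 1.0 (fully open); "finger_force": force on a finger pad.
Only numpy, scipy, OpenCV 4.12 (cv2) and the standard library are available. Lean on these libraries where they do the work, as an engineer would, in place of code of your own. Each camera call takes 0.05 s, during which the arm holds its last target. There are 200 camera calls.

TASK

Draw the loose fuse box cover out of its flat carton by the lip end that sticks out, lay it flat on the bench, top side up, quite clear of the carton, and let go of it. Then take it again farther back, hook its front lip through the slot of the fuse box while its rear end is held up, and pivot the rear down until the spring catch snaps over the rear tab and the cover lies flat and fully home. Leave the other things on the bench where they are.

Things in the scene. Friction and masses are not known exactly. Their poses are not given: they have to be found in the camera images.
- cover_center (a point): The loose cover: black plastic block 150 (its x) x 60 (y) x 18 mm high, ribs on top; this point is its centre, 9 mm above its underside. Front end at -x: the front 15 mm is a step 8 mm high, with the lip ahead of it. 0.1 to 0.2 kg. At the start it lies top up in the carton, about 55 mm of the block and the lip sticking out of the open end, underside 10 mm above the bench.
- cover_tip (a point): tip of the cover's lip: middle of its front edge, at cover x = -89 mm, 2 mm above the underside. The lip is 4 mm thick, 44 mm wide, level with the underside, and runs from x = -75 to -89 mm. Same axes as the cover.
- cover_tab (a point): end of the cover's rear tab, at cover x = +83 mm, 3 mm above the underside. The tab is 6 mm thick, 28 mm wide, level with the underside, from x = +75 to +83 mm. Same axes as the cover.
- carton: Flat cardboard carton, fixed, 110 (x) x 88 (y) x 40 mm high, open only at its -x end; inner floor 10 mm above the bench, inside 80 mm wide and 26 mm high. Origin: middle of the open end's lower edge, on the bench; the carton runs from x = 0 to +110 mm.
- fuse_box: The fuse box: black plastic, fixed to the bench, 186 mm long along its x, 78 mm wide, z up; origin: on its underside, on the bench (it runs from x = -81 to +105 mm). The cover's underside rests on its rim and front deck, 45 mm above the bench. Slot at its -x end, spring catch at +x. Behind x = -20 mm it is only 54 mm wide, relays lying below the rim. With the cover home, both have the same axes.
- slot (a point): Outer edge of the slot's sill, on the fuse box at x = -81, y = 0, z = 45 mm. The slot is a hole through the upright front wall (x = -81 to -76 mm, top at 64 mm), y = -26 to +26, z = 45 to 54 mm, its sill level with the deck, open air beyond. The lip goes through it towards -x; its tip then shows beyond the wall.
- cover_home (a point): where the cover's centre is when home: fuse box x = 0, y = 0, z = 54 mm. The flat deck runs from x = -81 to -20 mm; beside it stand two cheeks (inner faces y = -33 and +33 mm, 6 mm thick, top 64 mm, x = -76 to -20 mm), so fingers can hold the cover's sides only behind x = -20 mm.
- latch (a joint): Spring catch at the fuse box's rear, grey, 28 mm wide, top 70 mm: 0 at rest, grows as pushed to +x, at most 8 mm; 3.2 N plus 0.45 N per mm. Nose from x = 79 mm, underside at 52.5 mm, a slope above it: the cover's tab (end at x = 83 mm) pressed down shoves it aside and it snaps back over the tab. Pressing on the cover's rear top (x = 60 mm) takes about 6 to 12 N.
- bearing: bystander, leave alone: steel bearing ring, 62 mm across, 18 mm high, lying flat; origin at the centre of its underside
- can: bystander, leave alone: upright metal can, 66 mm across, 120 mm high; origin at the centre of its underside
- small_carton: bystander, leave alone: closed cardboard box 90 x 60 x 50 mm; origin at the centre of its underside
- wrench: bystander, leave alone: steel open-ended wrench lying flat; origin under its middle
- filter: bystander, leave alone: white oil filter standing upright, 76 mm across, 85 mm high; origin at the centre of its underside
- tape: bystander, leave alone: clear roll of tape lying flat, 90 mm across, 24 mm high; origin at the centre of its underside
Things that resemble listed ones, but are neither listed nor needed, are in the scene too. There is more than one size of the part that bears cover_center; the job needs the larger.

How it is judged:
By the outcome, as a careful person would: the job done as asked, in the order asked, and still so for the second after the job is handed in, with the robot touching nothing.
It also fails if it takes over 61 s, if anything falls off the work surface, if the arm or the gripper's body presses on something with over 40 N, if the wrist force passes 120 N, or if a joint passes its speed limit or range.

## Working session

There is one attempt and no reset: what is moved stays moved. The work goes in short steps, Python scripts to look and compute and a tool call to move; the robot and the scene stay as the last step left them, time stands still between calls to the robot, and variables do not carry over. Pictures are saved under pics/ and viewed, at most 10 in all, crops included, and the job is handed in when it is done.

Besides the shell and the picture viewer there is one more tool, called after "Request:" as a command line: name --argument value ..., lists and objects as JSON in quotes. carry_out: Moves the arm, as the interface text tells. Its arguments: {"type":"object","properties":{"commands":{"type":"array","items":{"type":"object","properties":{"claw":{"type":"number"},"dx":{"type":"number"},"dy":{"type":"number"},"dz":{"type":"number"},"wx":{"type":"number"},"wy":{"type":"number"},"wz":{"type":"number"}}}}},"required":["commands"]}

```bash
mkdir -p pics; ls; python3 - <<'E'
from bench import ctrl, eyes
import cv2
for n in("side","top"):
    cv2.imwrite(f"pics/{n}0.png",eyes.snapshot(n)[:,:,::-1]); print(n,eyes.camera_params(n))
s=ctrl.get_state();print(s['time_s'],s['tool_pos'],s['orientation'],s['opening'],s['force'])
E
```

```text
pics
side {'fx': 410.0937671555785, 'fy': 410.0937671555785, 'cx': 281.0467548593119, 'cy': 213.56778619946607, 'eye': array([ 0.12352042, -0.78621769,  0.74325528]), 'orientation': array([[ 0.8561595 , -0.31952439,  0.40607274],
       [-0.51646172, -0.50473704,  0.69174259],
       [-0.01606868, -0.80196302, -0.59715753]])}
top {'fx': 471.2434711860118, 'fy': 471.2434711860118, 'cx': 278.8468979498325, 'cy': 205.96694570794543, 'eye': array([0.27926721, 0.0072529 , 1.50933239]), 'orientation': array([[-2.02616602e-02, -9.80545491e-01,  1.95243449e-01],
       [-9.99794690e-01,  1.99118802e-02, -3.75426622e-03],
       [-2.06435353e-04, -1.95279431e-01, -9.80747624e-01]])}
0.1 [0.1988138  0.48536408 0.30315682] [[-9.25378759e-01  3.79043096e-01 -6.95767116e-04]
 [ 3.79043734e-01  9.25377310e-01 -1.63779923e-03]
 [ 2.30506106e-05 -1.77931079e-03 -9.99998417e-01]] 0.9993070342508104 [-0.30707046  0.35238352 -0.07583475]
```

View pics/top0.png

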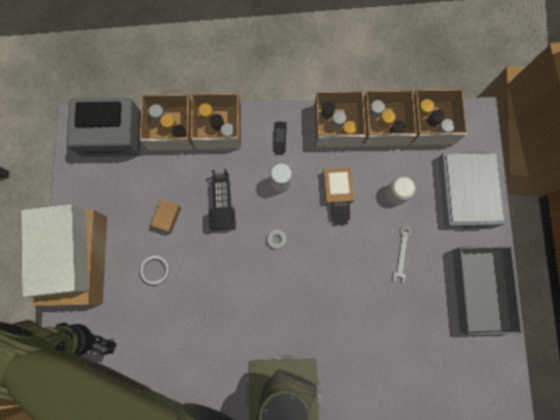

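View pics/side0.png

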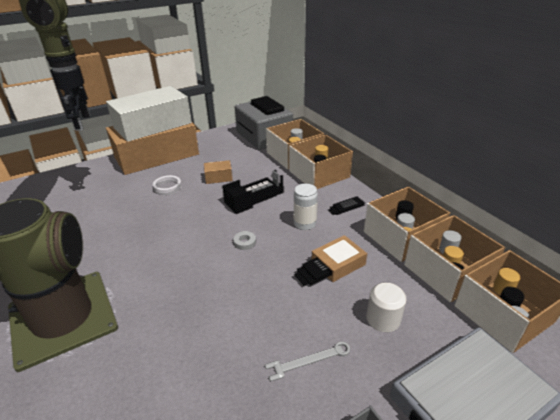

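Top view: the carton, with the cover sticking out towards the robot, is at about (340,195). The fuse box is at (222,200), deck end towards the robot, and the smaller decoy cover is at (280,137). I'll enlarge both.

```bash
python3 - <<'E'
import cv2,numpy as np
t=cv2.imread("pics/top0.png")
a=cv2.resize(t[160:240,195:255],None,fx=6.5,fy=6.5,interpolation=cv2.INTER_CUBIC)
b=cv2.resize(t[160:240,310:370],None,fx=6.5,fy=6.5,interpolation=cv2.INTER_CUBIC)
im=np.hstack([a,b]);im=cv2.convertScaleAbs(im,alpha=1.8,beta=10)
cv2.imwrite("pics/c1.png",im)
s=cv2.imread("pics/side0.png")
a=cv2.resize(s[160:215,215:295],None,fx=5,fy=5,interpolation=cv2.INTER_CUBIC)
b=cv2.resize(s[232:292,292:372],None,fx=5,fy=5,interpolation=cv2.INTER_CUBIC)
cv2.imwrite("pics/c2.png",cv2.convertScaleAbs(np.vstack([a,b]),alpha=1.8,beta=10))
E
```

```text
(no output)
```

View pics/c1.png

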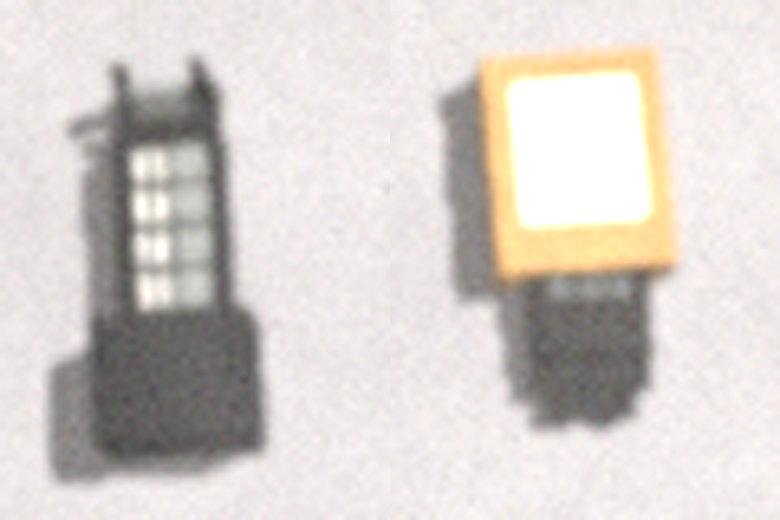

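View pics/c2.png

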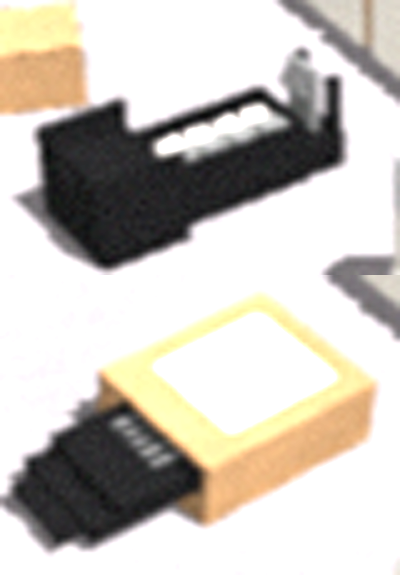

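```bash
cat > h.py <<'E'
import numpy as np
from bench import ctrl, eyes
from scipy.optimize import least_squares
C={n:eyes.camera_params(n) for n in("side","top")}
def proj(n,P):
    c=C[n];q=(np.atleast_2d(P)-c['eye'])@c['orientation']
    return np.c_[c['fx']*q[:,0]/q[:,2]+c['cx'],c['fy']*q[:,1]/q[:,2]+c['cy']]
def ray(n,uv,z):
    c=C[n];d=c['orientation']@[(uv[0]-c['cx'])/c['fx'],(uv[1]-c['cy'])/c['fy'],1]
    return c['eye']+d*(z-c['eye'][2])/d[2]
def place(p,L):  # p=x,y,yaw (m,rad); L local mm
    L=np.atleast_2d(L)/1000.;c,s=np.cos(p[2]),np.sin(p[2])
    return np.c_[p[0]+c*L[:,0]-s*L[:,1],p[1]+s*L[:,0]+c*L[:,1],L[:,2]]
def fit(obs,p0): # obs: list (cam,uv,local)
    f=lambda p:np.concatenate([proj(n,place(p,l))[0]-uv for n,uv,l in obs])
    r=least_squares(f,p0,loss='soft_l1');return r.x,r.fun.reshape(-1,2)
E
cat > m1.py <<'E'
from h import *
import cv2
def T(x,y,o,k=6.5): return np.array([o[0]+(x+.5)/k-.5,o[1]+(y+.5)/k-.5])
ta=lambda x,y:T(x,y,(195,160)); tb=lambda x,y:T(x-390,y,(310,160))
sa=lambda x,y:T(x,y,(215,160),5); sb=lambda x,y:T(x,y-275,(292,232),5)
car=[("top",tb(480,57),(110,44,40)),("top",tb(660,50),(110,-44,40)),("top",tb(678,268),(0,-44,40)),("top",tb(500,278),(0,44,40)),
("side",sb(212,467),(0,-44,40)),("side",sb(377,382),(110,-44,40)),("side",sb(258,292),(110,44,40)),("side",sb(103,375),(0,44,40))]
box=[("top",ta(97,455),(-81,39,0)),("top",ta(265,447),(-81,-39,0)),("top",ta(255,312),(-20,-39,64)),("top",ta(93,318),(-20,39,64)),
("side",sa(38,133),(-81,39,64)),("side",sa(125,102),(-20,39,64)),("side",sa(107,268),(-81,-39,0)),("side",sa(190,235),(-20,-39,0)),("side",sa(343,160),(105,-27,0))]
# cover frame origin at its centre in xy, z absolute
cov=[("top",tb(532,425),(-89,22,14)),("top",tb(632,418),(-89,-22,14)),
("side",sb(12,503),(-89,22,10)),("side",sb(52,546),(-89,-22,10)),("side",sb(95,546),(-75,-30,10)),]
R={}
for nm,o in(("carton",car),("box",box),("cover",cov)):
    p,r=fit(o,[.6,0,0]); R[nm]=p; print(nm,p.round(4),np.degrees(p[2]).round(1));print(r.round(1).tolist())
t=cv2.imread("pics/top0.png");s=cv2.imread("pics/side0.png");k=6
def boxe(x0,x1,y0,y1,z0,z1):
    v=[(x,y,z) for x in(x0,x1) for y in(y0,y1) for z in(z0,z1)]
    return [(a,b) for i,a in enumerate(v) for b in v[i+1:] if sum(q!=w for q,w in zip(a,b))==1]
E={"carton":boxe(0,110,-44,44,0,40),"box":boxe(-81,-20,-39,39,0,64)+boxe(-20,105,-27,27,0,45),"cover":boxe(-75,75,-30,30,10,28)+boxe(-89,-75,-22,22,10,14)}
tiles=[]
for n,im,ws in(("top",t,((195,160),(310,160))),("side",s,((215,155),(292,230)))):
    for w in ws:
        c=cv2.convertScaleAbs(cv2.resize(im[w[1]:w[1]+65+(15 if n=="top" else 0),w[0]:w[0]+(60 if n=="top" else 85)],None,fx=k-1.5,fy=k-1.5,interpolation=cv2.INTER_CUBIC),alpha=1.8,beta=10)
        for nm,es in E.items():
            for a,b in es:
                q=[tuple(((proj(n,place(R[nm],x))[0]-w+.5)*(k-1.5)).astype(int).tolist()) for x in(a,b)]
                cv2.line(c,q[0],q[1],{"carton":(255,0,0),"box":(0,0,255),"cover":(0,160,0)}[nm],1)
        tiles.append(c)
A=np.hstack(tiles[:2]);B=np.hstack(tiles[2:]);w=max(A.shape[1],B.shape[1])
P=lambda m:cv2.copyMakeBorder(m,0,0,0,w-m.shape[1],0)
o=np.vstack([P(A),P(B)]);f=min(800/o.shape[1],600/o.shape[0]);cv2.imwrite("pics/o1.png",cv2.resize(o,None,fx=f,fy=f))
E
python3 m1.py
```

```text
carton [ 0.5852 -0.1948  0.0581] 3.3
[[-0.1, 0.1], [-0.7, -0.9], [0.2, -1.3], [0.1, -0.7], [-0.6, 1.4], [-0.2, 0.5], [0.4, 0.4], [-1.3, -0.2]]
box [0.588  0.1865 0.0544] 3.1
[[1.9, 0.4], [0.2, -0.2], [-1.2, -1.7], [-1.3, -0.8], [-0.7, -0.5], [-0.8, -0.5], [-0.4, 1.6], [0.3, 1.3], [0.7, 1.5]]
cover [ 0.6031 -0.1914  0.0331] 1.9
[[2.0, -0.7], [0.3, -0.3], [-1.5, -1.9], [0.8, 0.3], [-1.2, -0.0]]
```

View pics/o1.png

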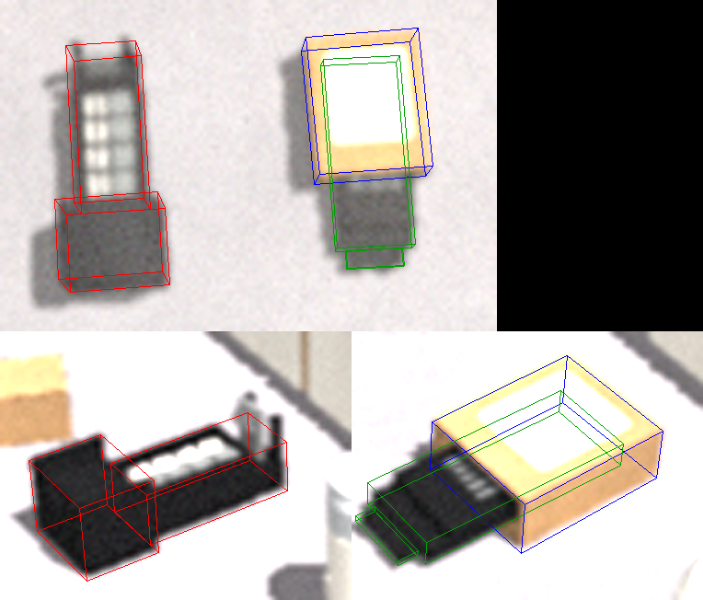

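The overlays show carton, fuse box and cover matching to about 1–2 px, and the cover sticks out about 57 mm as stated. Setting off.

Request:
carry_out --commands '[{"dx":18,"dy":-34,"wz":1.3},{"dx":18,"dy":-34,"wz":1.3},{"dx":18,"dy":-34,"wz":1.3},{"dx":18,"dy":-34,"wz":1.3},{"dx":18,"dy":-34,"wz":1.3},{"dx":18,"dy":-34,"wz":1.3},{"dx":18,"dy":-34,"wz":1.3},{"dx":18,"dy":-34,"wz":1.3},{"dx":18,"dy":-34,"wz":1.3},{"dx":18,"dy":-34,"wz":1.3}]'

```text
validation failed for argument at $.co...
```

```bash
python3 -c "
from bench import ctrl
s=ctrl.get_state();print(s['joint_positions'],ctrl.tip_extent)"
```

```text
[ 1.18201541e+00  2.60606269e-01 -1.39233600e-01  1.17273577e+00
  2.30181542e-05  1.57077807e+00] 0.0726
```

All fields seem to be required in each row, so I'll give every one.

Request:
carry_out --commands '[{"claw":85,"dx":18,"dy":-34,"dz":0,"wx":0,"wy":0,"wz":1.3},{"claw":85,"dx":18,"dy":-34,"dz":0,"wx":0,"wy":0,"wz":1.3},{"claw":85,"dx":18,"dy":-34,"dz":0,"wx":0,"wy":0,"wz":1.3},{"claw":85,"dx":18,"dy":-34,"dz":0,"wx":0,"wy":0,"wz":1.3},{"claw":85,"dx":18,"dy":-34,"dz":0,"wx":0,"wy":0,"wz":1.3},{"claw":85,"dx":18,"dy":-34,"dz":0,"wx":0,"wy":0,"wz":1.3},{"claw":85,"dx":18,"dy":-34,"dz":0,"wx":0,"wy":0,"wz":1.3},{"claw":85,"dx":18,"dy":-34,"dz":0,"wx":0,"wy":0,"wz":1.3},{"claw":85,"dx":18,"dy":-34,"dz":0,"wx":0,"wy":0,"wz":1.3},{"claw":85,"dx":18,"dy":-34,"dz":0,"wx":0,"wy":0,"wz":1.3}]'

```text
time_s: 1.1
tool_pos: [0.3792, 0.1442, 0.3037]
orientation: [[-0.987, 0.16, -0.0], [0.16, 0.987, -0.0], [0.0, -0.0, -1.0]]
force: [1.2, 0.8, 0.6]
opening: 0.997
finger_force: 0.0
```

```bash
python3 -c "
from bench import ctrl
s=ctrl.get_state();print(s['joint_positions'],ctrl.tip_extent)"
```

```text
[ 3.63437822e-01  5.59085161e-02 -3.90974601e-01  1.12428111e+00
  3.18774715e-05  5.24304066e-01] 0.0726
```

Request:
carry_out --commands '[{"claw":85,"dx":18,"dy":-34,"dz":0,"wx":0,"wy":0,"wz":1.2},{"claw":85,"dx":18,"dy":-34,"dz":0,"wx":0,"wy":0,"wz":1.2},{"claw":85,"dx":18,"dy":-34,"dz":0,"wx":0,"wy":0,"wz":1.2},{"claw":85,"dx":18,"dy":-34,"dz":0,"wx":0,"wy":0,"wz":1.2},{"claw":85,"dx":18,"dy":-34,"dz":-10,"wx":0,"wy":0,"wz":1.2},{"claw":85,"dx":18,"dy":-34,"dz":-20,"wx":0,"wy":0,"wz":1.2},{"claw":85,"dx":18,"dy":-34,"dz":-30,"wx":0,"wy":0,"wz":1.2},{"claw":85,"dx":18,"dy":-34,"dz":-30,"wx":0,"wy":0,"wz":1.2},{"claw":85,"dx":18,"dy":-34,"dz":-30,"wx":0,"wy":0,"wz":1.2},{"claw":85,"dx":15,"dy":-32,"dz":-30,"wx":0,"wy":0,"wz":0.9}]'

```text
time_s: 2.1
tool_pos: [0.5565, -0.1938, 0.1523]
orientation: [[-0.999, -0.043, -0.0], [-0.043, 0.999, 0.0], [0.0, 0.0, -1.0]]
force: [0.5, 0.0, -0.3]
opening: 0.992
finger_force: 0.0
```

Request:
carry_out --commands '[{"claw":85,"dx":0,"dy":0,"dz":-25,"wx":0,"wy":0,"wz":0},{"claw":85,"dx":0,"dy":0,"dz":-15,"wx":0,"wy":0,"wz":0},{"claw":85,"dx":0,"dy":0,"dz":0,"wx":0,"wy":0,"wz":0}]'

```text
time_s: 2.4
tool_pos: [0.5537, -0.1918, 0.1107]
orientation: [[-0.999, -0.042, -0.006], [-0.042, 0.999, 0.002], [0.006, 0.002, -1.0]]
force: [-1.3, -1.0, -0.8]
opening: 0.998
finger_force: 0.0
```

```bash
cat > look.py <<'E'
import sys,cv2,numpy as np
from h import *
# look.py out sx sy tx ty w h : crops of side and top, enlarged
o,sx,sy,tx,ty,w,h=sys.argv[1],*map(int,sys.argv[2:8])
k=min(400/w,600/h);L=[]
for n,x,y in(("side",sx,sy),("top",tx,ty)):
    im=eyes.snapshot(n)[y:y+h,x:x+w,::-1]
    L.append(cv2.convertScaleAbs(cv2.resize(im,None,fx=k,fy=k,interpolation=cv2.INTER_CUBIC),alpha=1.8,beta=10))
cv2.imwrite("pics/"+o+".png",np.hstack(L)); s=ctrl.get_state();print(k,s['tool_pos'],s['time_s'])
E
python3 look.py g1 270 200 300 150 100 100
```

```text
4.0 [ 0.5557298  -0.19204731  0.11370736] 2.5
```

View pics/g1.png

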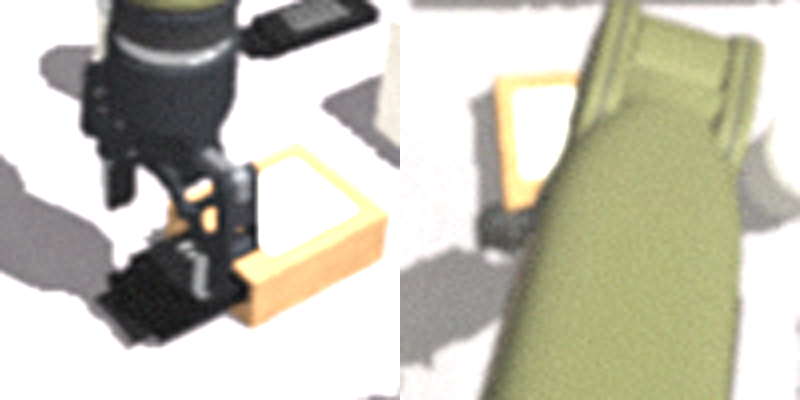

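The open fingers straddle the cover's outer end just ahead of the carton's mouth, so I'll descend and grip.

Request:
carry_out --commands '[{"claw":85,"dx":0,"dy":-1,"dz":-15,"wx":0,"wy":0,"wz":0},{"claw":85,"dx":0,"dy":0,"dz":-13,"wx":0,"wy":0,"wz":0},{"claw":85,"dx":0,"dy":0,"dz":-8,"wx":0,"wy":0,"wz":0},{"claw":85,"dx":0,"dy":0,"dz":0,"wx":0,"wy":0,"wz":0},{"claw":40,"dx":0,"dy":0,"dz":0,"wx":0,"wy":0,"wz":0},{"claw":40,"dx":0,"dy":0,"dz":0,"wx":0,"wy":0,"wz":0},{"claw":40,"dx":0,"dy":0,"dz":0,"wx":0,"wy":0,"wz":0},{"claw":40,"dx":0,"dy":0,"dz":0,"wx":0,"wy":0,"wz":0}]'

```text
time_s: 3.3
tool_pos: [0.5565, -0.1935, 0.0789]
orientation: [[-0.999, -0.042, 0.001], [-0.042, 0.999, -0.001], [-0.001, -0.001, -1.0]]
force: [-2.2, -0.2, 4.4]
opening: 0.693
finger_force: 63.0
```

Request:
carry_out --commands '[{"claw":40,"dx":-5,"dy":-0.3,"dz":2,"wx":0,"wy":0,"wz":0},{"claw":40,"dx":-15,"dy":-0.8,"dz":0,"wx":0,"wy":0,"wz":0},{"claw":40,"dx":-20,"dy":-1.1,"dz":0,"wx":0,"wy":0,"wz":0},{"claw":40,"dx":-20,"dy":-1.1,"dz":0,"wx":0,"wy":0,"wz":0},{"claw":40,"dx":-20,"dy":-1.1,"dz":0,"wx":0,"wy":0,"wz":0},{"claw":40,"dx":-20,"dy":-1.1,"dz":0,"wx":0,"wy":0,"wz":0},{"claw":40,"dx":-20,"dy":-1.1,"dz":0,"wx":0,"wy":0,"wz":0},{"claw":40,"dx":-20,"dy":-1.1,"dz":0,"wx":0,"wy":0,"wz":0},{"claw":40,"dx":-20,"dy":0,"dz":0,"wx":0,"wy":0,"wz":0},{"claw":40,"dx":-10,"dy":0,"dz":0,"wx":0,"wy":0,"wz":0}]'

```text
time_s: 4.3
tool_pos: [0.383, -0.2, 0.0793]
orientation: [[-0.999, -0.042, -0.003], [-0.042, 0.999, 0.002], [0.003, 0.002, -1.0]]
force: [-0.5, 0.5, -2.3]
opening: 0.695
finger_force: 64.2
```

Request:
carry_out --commands '[{"claw":40,"dx":0,"dy":0,"dz":-5,"wx":0,"wy":0,"wz":0},{"claw":40,"dx":0,"dy":0,"dz":-3,"wx":0,"wy":0,"wz":0},{"claw":40,"dx":0,"dy":0,"dz":-1,"wx":0,"wy":0,"wz":0},{"claw":40,"dx":0,"dy":0,"dz":0,"wx":0,"wy":0,"wz":0}]'

```text
time_s: 4.7
tool_pos: [0.387, -0.2011, 0.0707]
orientation: [[-0.999, -0.043, 0.001], [-0.043, 0.999, -0.0], [-0.001, -0.0, -1.0]]
force: [0.4, 0.7, -2.6]
opening: 0.694
finger_force: 64.2
```

Request:
carry_out --commands '[{"claw":40,"dx":0,"dy":0,"dz":-1,"wx":0,"wy":0,"wz":0},{"claw":40,"dx":0,"dy":0,"dz":-1,"wx":0,"wy":0,"wz":0},{"claw":40,"dx":0,"dy":0,"dz":0,"wx":0,"wy":0,"wz":0}]'

```text
time_s: 5.0
tool_pos: [0.3868, -0.201, 0.0692]
orientation: [[-0.999, -0.043, 0.001], [-0.043, 0.999, -0.0], [-0.001, -0.0, -1.0]]
force: [-0.8, 0.7, 0.5]
opening: 0.686
finger_force: 64.3
```

The cover rests on the bench, so I'll let go, rise and look.

Request:
carry_out --commands '[{"claw":85,"dx":0,"dy":0,"dz":0,"wx":0,"wy":0,"wz":0},{"claw":85,"dx":0,"dy":0,"dz":0,"wx":0,"wy":0,"wz":0},{"claw":85,"dx":0,"dy":0,"dz":0,"wx":0,"wy":0,"wz":0},{"claw":85,"dx":0,"dy":0,"dz":20,"wx":0,"wy":0,"wz":0},{"claw":85,"dx":0,"dy":0,"dz":30,"wx":0,"wy":0,"wz":0},{"claw":85,"dx":35,"dy":0,"dz":40,"wx":0,"wy":0,"wz":0},{"claw":85,"dx":35,"dy":4,"dz":20,"wx":0,"wy":0,"wz":0},{"claw":85,"dx":0,"dy":0,"dz":0,"wx":0,"wy":0,"wz":0}]'

```text
time_s: 5.8
tool_pos: [0.4609, -0.1984, 0.1805]
orientation: [[-0.999, -0.044, 0.012], [-0.044, 0.999, -0.004], [-0.012, -0.005, -1.0]]
force: [0.6, -0.4, 0.3]
opening: 0.995
finger_force: 0.0
```

```bash
python3 look.py g2 210 230 300 190 120 110; python3 -c "
from h import *
p=[.435,-.1985,.043]
for L in [(-89,22,0),(-89,-22,0),(-75,-30,0),(75,-30,18),(83,-14,6),(75,30,18)]: print(L,((proj('side',place(p,L))[0]-[210,230]+.5)*3.333).round(0))"
```

```text
3.3333333333333335 [ 0.45471889 -0.19690698  0.17689738] 5.9
(-89, 22, 0) [ 79. 262.]
(-89, -22, 0) [110. 304.]
(-75, -30, 0) [134. 302.]
(75, -30, 18) [314. 191.]
(83, -14, 6) [309. 184.]
(75, 30, 18) [266. 142.]
```

View pics/g2.png

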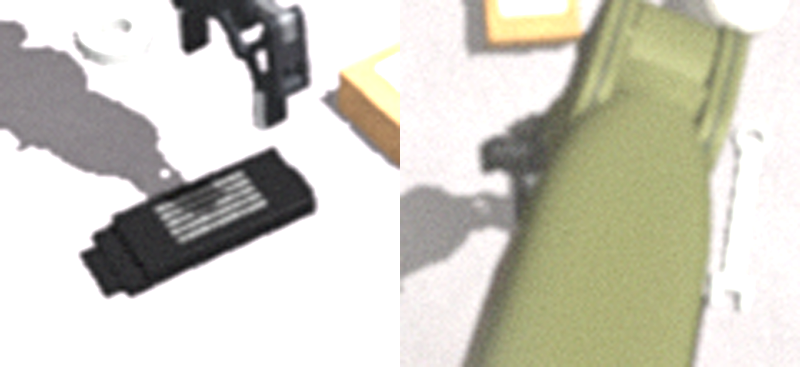

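```bash
python3 - <<'E'
from h import *
o=[("side",np.array([210+x/3.3333,230+y/3.3333])-.5,L) for x,y,L in [(80,252,(-89,22,4)),(110,297,(-89,-22,0)),(132,297,(-75,-30,0)),(315,193,(75,-30,18)),(274,149,(75,30,18)),(314,210,(75,-30,0))]]
p,r=fit(o,[.435,-.1985,.04]);print(p,np.degrees(p[2]),r.round(1).tolist())
E
```

```text
[ 0.43713998 -0.19802078 -0.00534814] -0.3064257313032864 [[-0.2, -0.2], [-0.6, 0.4], [-0.1, 0.2], [0.6, 0.1], [-0.4, -2.0], [0.8, 0.1]]
```

Side view: the cover lies flat on the bench, top up, about 65 mm clear of the carton; the lip is at (80–110, 252–297) in the crop and the rear at (315,193). I'll take it again farther back.

Request:
carry_out --commands '[{"claw":85,"dx":2,"dy":-1,"dz":-30,"wx":0,"wy":0,"wz":0},{"claw":85,"dx":0,"dy":0,"dz":-30,"wx":0,"wy":0,"wz":0},{"claw":85,"dx":0,"dy":0,"dz":-25,"wx":0,"wy":0,"wz":0},{"claw":85,"dx":0,"dy":0,"dz":-15,"wx":0,"wy":0,"wz":0},{"claw":85,"dx":0,"dy":0,"dz":-8,"wx":0,"wy":0,"wz":0},{"claw":85,"dx":0,"dy":0,"dz":0,"wx":0,"wy":0,"wz":0},{"claw":40,"dx":0,"dy":0,"dz":0,"wx":0,"wy":0,"wz":0},{"claw":40,"dx":0,"dy":0,"dz":0,"wx":0,"wy":0,"wz":0},{"claw":40,"dx":0,"dy":0,"dz":0,"wx":0,"wy":0,"wz":0},{"claw":40,"dx":0,"dy":0,"dz":0,"wx":0,"wy":0,"wz":0}]'

```text
time_s: 6.9
tool_pos: [0.4568, -0.1984, 0.0699]
orientation: [[-0.999, -0.042, 0.002], [-0.042, 0.999, -0.001], [-0.002, -0.002, -1.0]]
force: [-1.4, -0.9, 7.1]
opening: 0.69
finger_force: 65.2
```

```bash
sed -i 's/^t=cv2.imread/if __name__=="__main__": pass\nt=cv2.imread/' m1.py; python3 - <<'E'
exec(open('m1.py').read().split('R={}')[0])
for n in("side","top"):
    for nm,o in(("box",box),("car",car)):
        p,r=fit([q for q in o if q[0]==n],[.58,.18 if nm=="box" else -.19,.05]);print(n,nm,p.round(4),np.degrees(p[2]).round(2),r.round(1).tolist())
t=cv2.imread("pics/top0.png")[160:240,195:255];s=cv2.imread("pics/side0.png")[162:217,218:288]
g=cv2.resize(t,None,fx=7.5,fy=7.5,interpolation=cv2.INTER_LANCZOS4)
h=cv2.resize(s,None,fx=5,fy=5,interpolation=cv2.INTER_LANCZOS4)
h=cv2.copyMakeBorder(h,0,600-h.shape[0],0,0,0)
o=np.hstack([g,h]).astype(float);o=np.clip((o/255)**.5*255,0,255).astype(np.uint8);cv2.imwrite("pics/b1.png",o);print(o.shape)
E
```

```text
side box [0.5904 0.1908 0.0798] 4.57 [[-0.6, -1.0], [-0.9, -1.2], [0.3, 0.8], [0.6, 0.4], [0.3, 0.2]]
side car [ 0.5873 -0.1945  0.0731] 4.19 [[0.2, 0.9], [0.1, -0.3], [0.3, -0.2], [-0.8, -0.4]]
top box [ 0.5861  0.1823 -0.0122] -0.7 [[1.5, 0.2], [-0.2, 1.3], [-0.3, -0.3], [-0.4, -1.0]]
top car [ 0.5828 -0.1938  0.0354] 2.03 [[0.4, 0.5], [-0.2, 0.1], [0.0, -0.2], [-0.2, -0.3]]
(600, 800, 3)
```

View pics/b1.png

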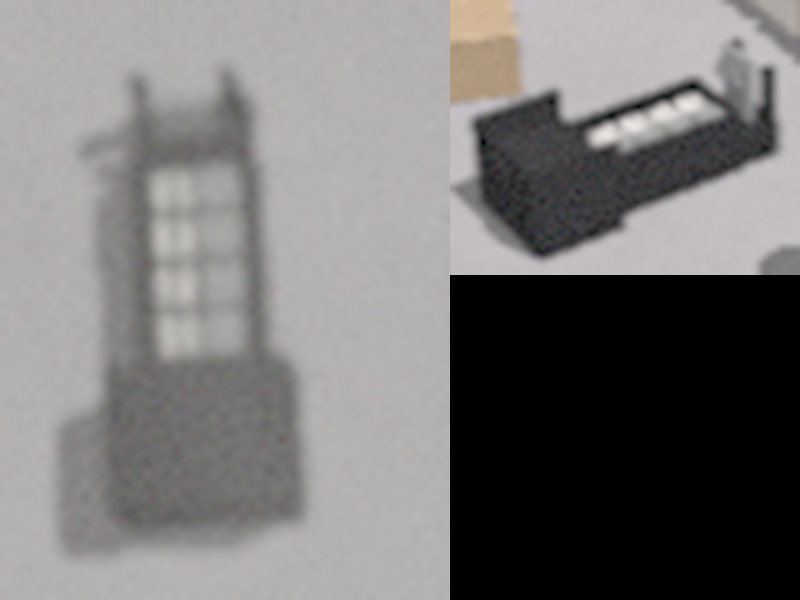

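```bash
python3 - <<'E'
exec(open('m1.py').read().split('R={}')[0])
t=lambda x,y:T(x,y,(195,160),7.5); s=lambda x,y:T(x-450,y,(218,162),5)
bx=[("top",t(292,358),(-20,-39,64),1,1),("top",t(302,520),(-81,-39,0),1,1),("top",t(111,363),(-20,39,64),1,1),("top",t(119,521),(-81,39,0),.7,1),
("top",t(255,170),(60,-27,45),1,0),("top",t(268,350),(-18,-27,45),1,0),
("side",s(475,122),(-81,39,64),1,1),("side",s(557,92),(-20,39,64),1,1),("side",s(543,257),(-81,-39,0),1,1),("side",s(622,226),(-20,-39,0),1,1),("side",s(776,152),(105,-27,0),1,1),("side",s(482,195),(-81,39,0),1,1)]
cr=[(*q,1,1) for q in car]
def f(v):
    b={"side":v[6:8],"top":v[8:10]};r=[]
    for p,o in((v[:3],bx),(v[3:6],cr)):
        for n,uv,l,a,c in o: r.append((proj(n,place(p,l))[0]+b[n]-uv)*[a,c])
    return np.concatenate(r+[v[6:]/.8*.8])
q=least_squares(f,[.588,.186,.05,.585,-.194,.05,0,0,0,0],loss='soft_l1')
print(q.x.round(4),np.degrees(q.x[[2,5]]).round(2));print(q.fun[:-4].reshape(-1,2).round(1).tolist())
J=q.jac;print((np.sqrt(np.diag(np.linalg.inv(J.T@J)))).round(4))
E
```

```text
[ 0.5887  0.1858  0.0375  0.5854 -0.1949  0.055   0.0568 -0.6994  0.1886
  0.6086] [2.15 3.15]
[[-0.6, -0.8], [0.7, -0.1], [-1.4, -0.0], [0.7, 1.2], [0.2, 0.0], [-0.7, 0.0], [-0.8, -1.3], [0.3, -1.3], [-0.7, 1.0], [1.0, 0.5], [1.6, 0.7], [-0.1, 1.2], [0.2, 0.6], [-0.4, -0.3], [0.5, -0.7], [0.4, -0.2], [-0.5, 0.8], [0.0, -0.1], [0.7, -0.3], [-1.1, -0.9]]
[0.003  0.0032 0.022  0.0029 0.0029 0.0183 0.828  0.7451 0.8368 0.8559]
```

```bash
cat > plan.py <<'E'
from h import *
B=[.5885,.1862,np.radians(2.6)]
def tcp(X,Z,th,a=20,b=70):
    t=np.radians(th);return place(B,[X+a*np.cos(t)-b*np.sin(t),0,Z+a*np.sin(t)+b*np.cos(t)])[0]*1000
def Zh(X,h,th): return h+(X+81)*np.tan(np.radians(th))
if __name__=="__main__":
    print("hover",tcp(25,110,12).round(1))
    print("pre",tcp(25,66.1,12).round(1))
    for X,h,th in[(10,46.5,12),(1,46.5,12),(1,46,9),(.7,45.7,6),(.5,45.4,3),(0.3,45,0)]: print(X,h,th,tcp(X,Zh(X,h,th),th).round(1))
E
python3 plan.py
```

```text
hover [618.5 187.6 182.6]
pre [618.5 187.6 138.7]
10 46.5 12 [603.5 186.9 138.5]
1 46.5 12 [594.5 186.5 136.6]
1 46 9 [598.3 186.6 131.3]
0.7 45.7 6 [601.8 186.8 126. ]
0.5 45.4 3 [605.3 187.  120.6]
0.3 45 0 [608.8 187.1 115. ]
```

Request:
carry_out --commands '[{"claw":40,"dx":0,"dy":0,"dz":15,"wx":0,"wy":0,"wz":0},{"claw":40,"dx":0,"dy":0,"dz":35,"wx":0,"wy":0,"wz":0},{"claw":40,"dx":0,"dy":0,"dz":40,"wx":0,"wy":0,"wz":0},{"claw":40,"dx":0,"dy":0,"dz":40,"wx":0,"wy":0,"wz":0},{"claw":40,"dx":0,"dy":15,"dz":40,"wx":0,"wy":0,"wz":0},{"claw":40,"dx":10,"dy":35,"dz":0,"wx":0,"wy":0,"wz":0},{"claw":40,"dx":15,"dy":35,"dz":0,"wx":0,"wy":0,"wz":0},{"claw":40,"dx":15,"dy":35,"dz":0,"wx":0,"wy":0,"wz":0},{"claw":40,"dx":15,"dy":35,"dz":0,"wx":0,"wy":0,"wz":0},{"claw":40,"dx":15,"dy":35,"dz":0,"wx":0,"wy":0,"wz":0}]'

```text
time_s: 7.9
tool_pos: [0.526, -0.0063, 0.2387]
orientation: [[-0.999, -0.042, 0.0], [-0.042, 0.999, 0.0], [-0.0, 0.0, -1.0]]
force: [-0.1, 0.8, -1.3]
opening: 0.687
finger_force: 65.0
```

Request:
carry_out --commands '[{"claw":40,"dx":15,"dy":35,"dz":0,"wx":0,"wy":0,"wz":0},{"claw":40,"dx":15,"dy":35,"dz":0,"wx":0,"wy":0,"wz":0},{"claw":40,"dx":15,"dy":35,"dz":0,"wx":0,"wy":0,"wz":0},{"claw":40,"dx":15,"dy":35,"dz":0,"wx":0.2,"wy":-4,"wz":0},{"claw":40,"dx":15,"dy":35,"dz":-20,"wx":0.2,"wy":-4,"wz":0},{"claw":40,"dx":15,"dy":15,"dz":-15,"wx":0.1,"wy":-4,"wz":0},{"claw":40,"dx":0,"dy":5,"dz":0,"wx":0,"wy":0,"wz":0},{"claw":40,"dx":0,"dy":0,"dz":0,"wx":0,"wy":0,"wz":0}]'

```text
time_s: 8.7
tool_pos: [0.6146, 0.1874, 0.203]
orientation: [[-0.978, -0.044, 0.204], [-0.043, 0.999, 0.008], [-0.205, -0.001, -0.979]]
force: [-0.3, -0.0, -2.3]
opening: 0.688
finger_force: 65.0
```

Request:
carry_out --commands '[{"claw":40,"dx":4,"dy":0,"dz":-15,"wx":0,"wy":-0.2,"wz":0},{"claw":40,"dx":0,"dy":0,"dz":-10,"wx":0,"wy":0,"wz":0},{"claw":40,"dx":0,"dy":0,"dz":0,"wx":0,"wy":0,"wz":0},{"claw":40,"dx":0,"dy":0,"dz":0,"wx":0,"wy":0,"wz":0}]'

```text
time_s: 9.1
tool_pos: [0.6198, 0.1863, 0.1787]
orientation: [[-0.977, -0.041, 0.21], [-0.041, 0.999, 0.008], [-0.211, -0.001, -0.978]]
force: [0.6, -0.1, -1.1]
opening: 0.688
finger_force: 65.0
```

```bash
python3 look.py g3 215 130 190 150 80 100
```

```text
5.0 [0.6203362  0.18673605 0.17932491] 9.2
```

View pics/g3.png

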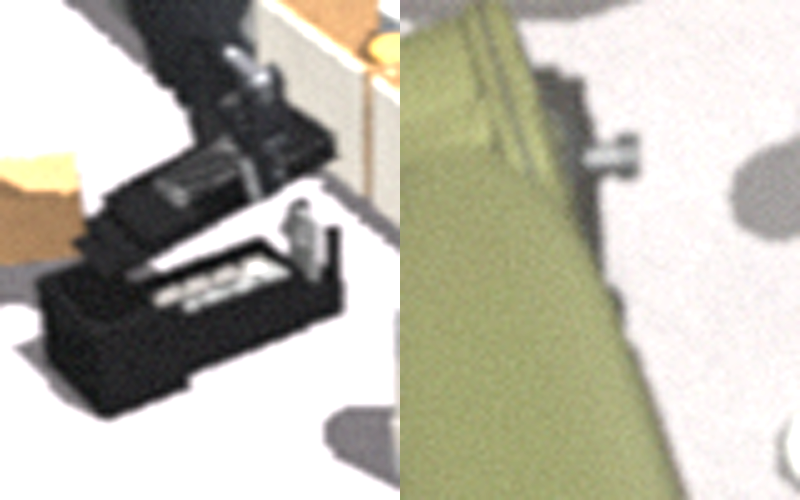

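```bash
python3 - <<'E'
from h import *
s=ctrl.get_state();R=np.array(s['orientation']);p=np.array(s['tool_pos'])
def cov(L): # cover local (x,y,b above underside) -> world ; tool x ~ -cover x, z down
    L=np.array(L)/1000.; return p+R@np.array([-(L[0]-.02),L[1],.07-L[2]])
for L in [(-89,22,4),(-89,-22,4),(-89,-22,0),(-75,-30,0),(-60,-30,18),(-60,30,18),(75,-30,18),(75,-30,0),(75,30,18)]:
    print(L,((proj('side',cov(L))[0]-[215,130]+.5)*5).round(0))
for b in ([.5885,.1862,np.radians(2.6)],):
  for L in [(-81,39,64),(-20,39,64),(-81,-39,0),(-20,-39,0),(105,-27,0),(-81,-39,64),(-76,-33,64),(-20,-33,64)]: print('box',L,((proj('side',place(b,L))[0]-[215,130]+.5)*5).round(0))
E
python3 - <<'E'
import cv2,numpy as np
im=cv2.imread('pics/g3.png')[200:460,0:360]
im=np.clip((cv2.resize(im,None,fx=2.2,fy=2.2,interpolation=cv2.INTER_CUBIC)/255.)**.45*255,0,255).astype(np.uint8)
cv2.imwrite('pics/g3b.png',im)
E
```

```text
(-89, 22, 4) [ 75. 244.]
(-89, -22, 4) [109. 276.]
(-89, -22, 0) [111. 281.]
(-75, -30, 0) [138. 276.]
(-60, -30, 18) [151. 240.]
(-60, 30, 18) [103. 198.]
(75, -30, 18) [338. 134.]
(75, -30, 0) [344. 158.]
(75, 30, 18) [285.  96.]
box (-81, 39, 64) [ 36. 280.]
box (-20, 39, 64) [123. 250.]
box (-81, -39, 0) [105. 426.]
box (-20, -39, 0) [192. 392.]
box (105, -27, 0) [348. 319.]
box (-81, -39, 64) [ 96. 339.]
box (-76, -33, 64) [ 99. 332.]
box (-20, -33, 64) [181. 301.]
```

View pics/g3b.png

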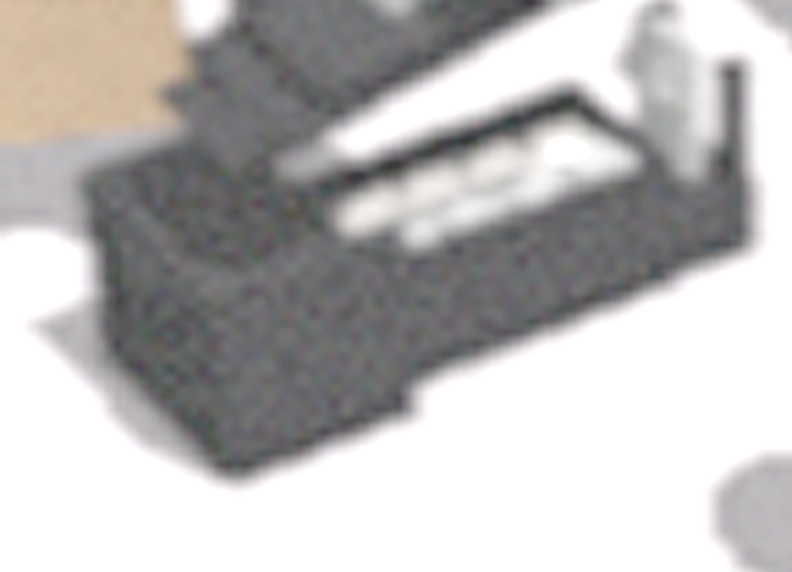

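```bash
python3 - <<'E'
from h import *
g=lambda x,y:np.array([215+(x/2.2+.5)/5-.5,130+(200+y/2.2+.5)/5-.5])
s=lambda x,y:np.array([218+(x-450+.5)/5-.5,162+(y+.5)/5-.5])
o=[("side",g(88,180),(-81,39,64)),("side",g(237,275),(-78.5,-36,64)),("side",g(235,474),(-81,-39,0)),("side",g(410,407),(-20,-39,0)),("side",g(752,245),(105,-27,0)),
("side",s(475,122),(-81,39,64)),("side",s(557,92),(-20,39,64)),("side",s(543,257),(-81,-39,0)),("side",s(622,226),(-20,-39,0)),("side",s(776,152),(105,-27,0)),("side",s(482,195),(-81,39,0))]
for sub in (o,o[:1]+o[2:],[q for q in o if q[2][2]==0],[o[0],o[1],o[5],o[6]]):
    p,r=fit(sub,[.588,.186,.05]);print(p.round(4),np.degrees(p[2]).round(2),r.round(1).tolist())
E
```

```text
[0.5913 0.1926 0.0736] 4.22 [[-1.0, -1.2], [-1.5, 0.9], [0.2, 0.9], [1.3, 0.0], [0.6, -0.3], [-1.0, -1.3], [-0.2, -1.5], [-0.0, 0.6], [1.1, -0.2], [0.8, -0.4], [-0.3, 1.2]]
[0.5907 0.1922 0.0696] 3.99 [[-1.1, -1.2], [-0.0, 1.0], [1.1, 0.1], [0.5, -0.1], [-1.1, -1.2], [-0.3, -1.5], [-0.3, 0.7], [1.0, -0.1], [0.7, -0.2], [-0.4, 1.2]]
[0.591  0.1948 0.0568] 3.26 [[-0.6, 0.4], [0.6, -0.3], [0.4, -0.3], [-0.8, 0.1], [0.5, -0.5], [0.5, -0.4], [-0.7, 0.6]]
[0.5921 0.1892 0.1151] 6.59 [[-0.2, -0.1], [0.2, 1.6], [-0.2, -0.2], [0.1, -0.8]]
```

```bash
python3 - <<'E'
from h import *
import cv2
from scipy.optimize import minimize
def bx(x0,x1,y,z0,z1): return [(x,s*y,z) for x in(x0,x1) for s in(-1,1) for z in(z0,z1)]
K=8
for n,w in(("top",(190,155,75,90)),("side",(205,150,100,75))):
    g=cv2.cvtColor(cv2.imread(f"pics/{n}0.png"),cv2.COLOR_BGR2GRAY)[w[1]:w[1]+w[3],w[0]:w[0]+w[2]]
    if n=="top": print(g[40,5:55].tolist());print(g[55,5:55].tolist())
    else: print(g[:,35].tolist()[15:70])
    G=cv2.resize(g,None,fx=K,fy=K,interpolation=cv2.INTER_CUBIC).astype(float)
    def sil(p):
        m=np.zeros(G.shape,np.uint8)
        for P in(bx(-81,-20,39,0,64),bx(-20,75,27,0,45)):
            q=((proj(n,place(p,P))-w[:2]+.5)*K*16).astype(np.int32)
            cv2.fillConvexPoly(m,cv2.convexHull(q),1,shift=4)
        return m
    ring=lambda p:(cv2.dilate(sil(p),np.ones((5*K,5*K)))>0)&(cv2.erode(sil(p),np.ones((5*K,5*K)))==0)
    for t in(45,55,65,75):
        p=np.array([.589,.188,.05])
        for _ in range(2):
            rg=ring(p)
            f=lambda d:(np.clip(G-t,-25,25)*rg*sil(np.array(d)/[1000,1000,500])).sum()/1e4
            r=minimize(f,p*[1000,1000,500],method='Nelder-Mead',options=dict(initial_simplex=p*[1000,1000,500]+np.array([[0,0,0],[6,0,0],[0,6,0],[0,0,20]])));p=r.x/[1000,1000,500]
        print(n,t,p.round(4),np.degrees(p[2]).round(2),round(r.fun,2))
E
```

```text
[122, 120, 121, 119, 121, 120, 121, 123, 122, 121, 119, 114, 100, 80, 68, 67, 71, 57, 47, 43, 62, 92, 94, 89, 102, 97, 81, 88, 97, 96, 97, 97, 72, 56, 55, 89, 111, 125, 126, 126, 125, 127, 123, 129, 124, 123, 127, 126, 124, 127]
[124, 125, 126, 127, 122, 124, 120, 123, 123, 119, 124, 119, 112, 88, 55, 45, 50, 47, 48, 51, 44, 47, 50, 49, 48, 54, 46, 53, 52, 50, 53, 50, 52, 50, 50, 47, 49, 49, 58, 76, 107, 117, 122, 121, 124, 122, 122, 124, 129, 122]
top 45 [0.5878 0.1885 0.0645] 3.7 20.42
top 55 [0.5878 0.1886 0.0523] 3.0 -2.46
top 65 [0.5873 0.1885 0.0485] 2.78 -25.37
top 75 [0.5868 0.1884 0.0498] 2.86 -44.6
[147, 146, 141, 143, 144, 144, 144, 142, 143, 142, 139, 144, 141, 144, 132, 107, 100, 99, 99, 96, 68, 34, 16, 18, 20, 18, 18, 21, 19, 15, 16, 14, 16, 14, 15, 12, 15, 15, 14, 18, 17, 11, 13, 11, 15, 11, 20, 68, 130, 146, 145, 146, 143, 140, 142]
side 45 [0.5904 0.1887 0.051 ] 2.92 -30.45
side 55 [0.5892 0.1888 0.0512] 2.93 -37.9
side 65 [0.589  0.1887 0.0531] 3.04 -45.14
side 75 [0.5885 0.1895 0.0537] 3.08 -51.79
```

```bash
sed -i 's/^B=.*/B=[.5885,.1887,np.radians(3.0)]/' plan.py; python3 plan.py
```

```text
hover [618.5 190.3 182.6]
pre [618.5 190.3 138.7]
10 46.5 12 [603.5 189.5 138.5]
1 46.5 12 [594.5 189.  136.6]
1 46 9 [598.3 189.2 131.3]
0.7 45.7 6 [601.8 189.4 126. ]
0.5 45.4 3 [605.3 189.6 120.6]
0.3 45 0 [608.8 189.8 115. ]
```

Side crop: the cover's lip at (75–110, 243–276) sits above the deck, agreeing with the tool pose. A silhouette fit puts the fuse box at (0.5885, 0.1887), 3.0°, in both cameras. I've used up my picture views, so from here I'll go by numbers.

Request:
carry_out --commands '[{"claw":40,"dx":-1.5,"dy":3.5,"dz":-10,"wx":0,"wy":0,"wz":0.6},{"claw":40,"dx":0,"dy":0,"dz":-10,"wx":0,"wy":0,"wz":0},{"claw":40,"dx":0,"dy":0,"dz":-6,"wx":0,"wy":0,"wz":0},{"claw":40,"dx":0,"dy":0,"dz":-5,"wx":0,"wy":0,"wz":0},{"claw":40,"dx":0,"dy":0,"dz":-5,"wx":0,"wy":0,"wz":0},{"claw":40,"dx":0,"dy":0,"dz":-4,"wx":0,"wy":0,"wz":0},{"claw":40,"dx":0,"dy":0,"dz":0,"wx":0,"wy":0,"wz":0}]'

```text
time_s: 9.9
tool_pos: [0.6179, 0.1898, 0.1374]
orientation: [[-0.976, -0.052, 0.21], [-0.052, 0.999, 0.009], [-0.21, -0.002, -0.978]]
force: [0.5, -3.6, -2.3]
opening: 0.686
finger_force: 64.5
```

Request:
carry_out --commands '[{"claw":40,"dx":0,"dy":0,"dz":0.5,"wx":0,"wy":0,"wz":0},{"claw":40,"dx":0,"dy":0,"dz":0,"wx":0,"wy":0,"wz":0}]'

```text
time_s: 10.1
tool_pos: [0.6178, 0.1899, 0.1385]
orientation: [[-0.976, -0.053, 0.21], [-0.052, 0.999, 0.009], [-0.21, -0.002, -0.978]]
force: [0.3, -5.2, -3.4]
opening: 0.686
finger_force: 64.7
```

Request:
carry_out --commands '[{"claw":40,"dx":0,"dy":-1,"dz":0,"wx":0,"wy":0,"wz":0},{"claw":40,"dx":0,"dy":-1,"dz":0,"wx":0,"wy":0,"wz":0},{"claw":40,"dx":0,"dy":0,"dz":0,"wx":0,"wy":0,"wz":0}]'

```text
time_s: 10.4
tool_pos: [0.6189, 0.1893, 0.1396]
orientation: [[-0.976, -0.053, 0.212], [-0.051, 0.999, 0.013], [-0.213, 0.002, -0.977]]
force: [0.7, 1.1, -2.0]
opening: 0.684
finger_force: 64.9
```

```bash
python3 -c "
from bench import ctrl
s=ctrl.get_state();print(s['torque'].round(2) if hasattr(s['torque'],'round') else s['torque'])"
```

```text
[0.03 0.19 0.02]
```

Request:
carry_out --commands '[{"claw":40,"dx":-5,"dy":-1.2,"dz":0,"wx":0,"wy":0,"wz":0},{"claw":40,"dx":-5,"dy":-0.3,"dz":-0.7,"wx":0,"wy":0,"wz":0},{"claw":40,"dx":-3,"dy":-0.2,"dz":-0.3,"wx":0,"wy":0,"wz":0},{"claw":40,"dx":0,"dy":0,"dz":0,"wx":0,"wy":0,"wz":0}]'

```text
time_s: 10.8
tool_pos: [0.6069, 0.1873, 0.1393]
orientation: [[-0.975, -0.053, 0.215], [-0.052, 0.999, 0.012], [-0.216, 0.0, -0.976]]
force: [4.9, -0.4, -0.3]
opening: 0.686
finger_force: 64.9
```

Request:
carry_out --commands '[{"claw":40,"dx":2,"dy":0,"dz":0,"wx":0,"wy":0,"wz":0},{"claw":40,"dx":0,"dy":0,"dz":-1,"wx":0,"wy":0,"wz":0},{"claw":40,"dx":0,"dy":0,"dz":-1,"wx":0,"wy":0,"wz":0},{"claw":40,"dx":0,"dy":0,"dz":0,"wx":0,"wy":0,"wz":0}]'

```text
time_s: 11.2
tool_pos: [0.6062, 0.1866, 0.135]
orientation: [[-0.977, -0.053, 0.208], [-0.052, 0.999, 0.01], [-0.209, -0.001, -0.978]]
force: [0.3, 0.9, -1.3]
opening: 0.686
finger_force: 65.0
```

Request:
carry_out --commands '[{"claw":40,"dx":0,"dy":0,"dz":-0.7,"wx":0,"wy":0,"wz":0},{"claw":40,"dx":0,"dy":0,"dz":0,"wx":0,"wy":0,"wz":0}]'

```text
time_s: 11.4
tool_pos: [0.607, 0.1868, 0.1349]
orientation: [[-0.976, -0.053, 0.21], [-0.052, 0.999, 0.011], [-0.211, -0.001, -0.978]]
force: [1.0, -0.6, -2.2]
opening: 0.685
finger_force: 65.0
```

```bash
cat > st.py <<'E'
from bench import ctrl,eyes
import numpy as np
p=[];F=[]
for i in range(3):
    eyes.snapshot("side");s=ctrl.get_state();p.append(s['tool_pos']);F.append(s['force'])
R=np.array(s['orientation']);print((np.array(p)*1e3).round(1).tolist(),np.array(F).round(1).tolist(),'tilt',np.degrees(np.arcsin(R[0,2])).round(2),s['time_s'])
E
python3 st.py
```

```text
[[607.2, 186.8, 135.1], [607.3, 186.9, 135.2], [607.4, 186.9, 135.3]] [[1.2, -0.7, -2.2], [-0.3, -0.1, -2.7], [-0.1, -0.5, -2.7]] tilt 12.18 11.55
```

Request:
carry_out --commands '[{"claw":40,"dx":0,"dy":0,"dz":-1,"wx":0,"wy":0,"wz":0},{"claw":40,"dx":0,"dy":0,"dz":0,"wx":0,"wy":0,"wz":0},{"claw":40,"dx":0,"dy":0,"dz":0,"wx":0,"wy":0,"wz":0}]'

```text
time_s: 11.85
tool_pos: [0.6074, 0.1869, 0.1343]
orientation: [[-0.976, -0.053, 0.211], [-0.052, 0.999, 0.011], [-0.211, -0.0, -0.977]]
force: [-0.7, 0.4, -1.7]
opening: 0.683
finger_force: 65.0
```

Request:
carry_out --commands '[{"claw":40,"dx":0,"dy":0,"dz":-1,"wx":0,"wy":0,"wz":0},{"claw":40,"dx":0,"dy":0,"dz":0,"wx":0,"wy":0,"wz":0},{"claw":40,"dx":0,"dy":0,"dz":-1,"wx":0,"wy":0,"wz":0},{"claw":40,"dx":0,"dy":0,"dz":0,"wx":0,"wy":0,"wz":0}]'

```text
time_s: 12.25
tool_pos: [0.6075, 0.1869, 0.1323]
orientation: [[-0.976, -0.053, 0.211], [-0.052, 0.999, 0.011], [-0.212, -0.0, -0.977]]
force: [0.7, 0.6, -1.0]
opening: 0.685
finger_force: 65.0
```

```bash
cat > chk.py <<'E'
from h import *
import cv2
from scipy.ndimage import map_coordinates
s=ctrl.get_state();R=np.array(s['orientation']);p=np.array(s['tool_pos'])
g=cv2.cvtColor(eyes.snapshot("side"),cv2.COLOR_RGB2GRAY).astype(float)
cov=lambda a,y,b:p+R@np.array([-(a-20)/1e3,y/1e3,(70-b)/1e3])
def prof(a,y,b,d):  # profile along image direction d around predicted point
    q=proj('side',cov(a,y,b))[0];k=np.arange(-6,7)
    return q,map_coordinates(g,[q[1]+d[1]*k,q[0]+d[0]*k],order=1).round().astype(int).tolist()
for a in(-50,-40,-30,-20,-10,0,40,50,60,70): print(a,'low edge',*prof(a,-30,0,(0,1)))
for y in(-20,-10,0,10,20): print(y,'rear top',*prof(75,y,18,(1,0)))
for y in(15,-15): print(y,'lip tip',*prof(-89,y,4,(-1,0)))
E
python3 chk.py
```

```text
-50 low edge [246.4578073 195.0746418] [18, 17, 19, 18, 16, 15, 14, 14, 18, 15, 16, 15, 15]
-40 low edge [249.19934905 193.44601638] [18, 14, 15, 17, 17, 15, 14, 15, 13, 14, 16, 17, 17]
-30 low edge [251.92744096 191.82538091] [19, 16, 11, 19, 27, 36, 27, 22, 17, 14, 13, 12, 15]
-20 low edge [254.64218176 190.21267672] [11, 9, 10, 14, 30, 46, 45, 27, 15, 15, 12, 17, 18]
-10 low edge [257.34366923 188.60784574] [9, 9, 9, 12, 25, 42, 48, 36, 18, 12, 12, 16, 16]
0 low edge [260.03200018 187.01083044] [19, 15, 13, 7, 19, 37, 53, 49, 31, 16, 12, 12, 11]
40 low edge [270.65566246 180.69979528] [23, 19, 14, 13, 22, 41, 33, 20, 30, 47, 48, 32, 18]
50 low edge [273.27963056 179.14101504] [26, 25, 17, 15, 15, 27, 44, 51, 40, 28, 19, 19, 16]
60 low edge [275.89100368 177.58971689] [20, 19, 16, 13, 15, 31, 58, 66, 61, 56, 55, 54, 50]
70 low edge [278.48987229 176.04584711] [145, 128, 109, 97, 85, 64, 78, 105, 107, 105, 105, 100, 86]
-20 rear top [276.86506118 169.42196591] [19, 17, 17, 26, 49, 87, 120, 144, 150, 147, 132, 102, 73]
-10 rear top [275.08939151 168.09269551] [22, 21, 19, 25, 46, 81, 121, 148, 157, 148, 121, 90, 75]
0 rear top [273.33220194 166.77725936] [24, 22, 22, 31, 53, 88, 121, 143, 154, 156, 144, 122, 87]
10 rear top [271.59320547 165.4754426 ] [37, 28, 24, 36, 61, 93, 124, 144, 151, 150, 139, 123, 111]
20 rear top [269.87212101 164.18703481] [47, 53, 43, 29, 45, 91, 129, 146, 153, 152, 148, 124, 91]
15 lip tip [228.13430072 193.68407969] [17, 18, 20, 21, 16, 13, 11, 11, 10, 8, 12, 29, 58]
-15 lip tip [232.85908373 198.20822387] [16, 18, 18, 16, 15, 13, 10, 13, 5, 10, 7, 9, 10]
```

Request:
carry_out --commands '[{"claw":40,"dx":0,"dy":0,"dz":-1,"wx":0,"wy":0,"wz":0},{"claw":40,"dx":-2,"dy":-0.1,"dz":0,"wx":0,"wy":0,"wz":0},{"claw":40,"dx":-2,"dy":-0.1,"dz":0,"wx":0,"wy":0,"wz":0},{"claw":40,"dx":0,"dy":0,"dz":0,"wx":0,"wy":0,"wz":0}]'

```text
time_s: 12.7
tool_pos: [0.6033, 0.1868, 0.1316]
orientation: [[-0.976, -0.053, 0.212], [-0.052, 0.999, 0.011], [-0.212, -0.0, -0.977]]
force: [1.0, 0.6, 0.9]
opening: 0.689
finger_force: 65.2
```

Request:
carry_out --commands '[{"claw":40,"dx":0,"dy":0,"dz":1,"wx":0,"wy":0,"wz":0},{"claw":40,"dx":-2,"dy":-0.1,"dz":0,"wx":0,"wy":0,"wz":0},{"claw":40,"dx":-2,"dy":-0.1,"dz":0,"wx":0,"wy":0,"wz":0},{"claw":40,"dx":0,"dy":0,"dz":0,"wx":0,"wy":0,"wz":0}]'

```text
time_s: 13.1
tool_pos: [0.5985, 0.1863, 0.1318]
orientation: [[-0.976, -0.053, 0.21], [-0.052, 0.999, 0.01], [-0.21, -0.001, -0.978]]
force: [0.5, 0.4, -1.6]
opening: 0.69
finger_force: 65.0
```

Request:
carry_out --commands '[{"claw":40,"dx":-1.5,"dy":-0.1,"dz":-0.3,"wx":0,"wy":0,"wz":0},{"claw":40,"dx":-1,"dy":-0.1,"dz":0,"wx":0,"wy":0,"wz":0},{"claw":40,"dx":0,"dy":0,"dz":0,"wx":0,"wy":0,"wz":0}]'

```text
time_s: 13.4
tool_pos: [0.5967, 0.1862, 0.1319]
orientation: [[-0.976, -0.053, 0.211], [-0.052, 0.999, 0.011], [-0.211, -0.0, -0.977]]
force: [0.1, 0.3, -1.4]
opening: 0.686
finger_force: 65.0
```

```bash
python3 chk.py; python3 st.py
```

```text
-50 low edge [243.36880982 196.35951487] [18, 17, 18, 17, 15, 15, 14, 15, 15, 14, 14, 16, 17]
-40 low edge [246.12862393 194.72265821] [14, 16, 19, 17, 15, 15, 15, 14, 14, 13, 14, 15, 15]
-30 low edge [248.87483294 193.09387079] [15, 16, 17, 19, 17, 15, 12, 15, 14, 14, 17, 17, 16]
-20 low edge [251.60753719 191.47309309] [10, 11, 10, 14, 24, 32, 28, 20, 15, 16, 16, 15, 14]
-10 low edge [254.32683606 189.86026618] [13, 10, 12, 12, 23, 40, 47, 35, 16, 11, 15, 16, 13]
0 low edge [257.03282796 188.25533168] [20, 15, 10, 8, 27, 42, 50, 44, 26, 13, 13, 15, 15]
40 low edge [267.72566037 181.9133705 ] [29, 25, 18, 13, 11, 27, 59, 74, 61, 52, 41, 23, 17]
50 low edge [270.36656014 180.3470424 ] [28, 27, 17, 16, 24, 36, 35, 21, 28, 51, 60, 43, 23]
60 low edge [272.99472357 178.78826828] [22, 18, 13, 11, 14, 32, 48, 56, 47, 31, 21, 28, 24]
70 low edge [275.61024255 177.23699363] [74, 82, 71, 55, 47, 42, 55, 71, 62, 54, 52, 51, 46]
-20 rear top [273.97243536 170.59202448] [21, 17, 17, 24, 40, 50, 50, 51, 87, 132, 153, 155, 154]
-10 rear top [272.20549877 169.25211561] [20, 18, 19, 28, 44, 78, 110, 122, 109, 104, 126, 149, 154]
0 rear top [270.45701935 167.92620325] [23, 21, 19, 28, 52, 87, 119, 142, 153, 154, 152, 152, 154]
10 rear top [268.72670941 166.61406922] [33, 26, 24, 33, 58, 91, 125, 146, 152, 153, 153, 153, 154]
20 rear top [267.01428719 165.31549986] [51, 52, 38, 27, 48, 92, 128, 146, 153, 156, 153, 152, 151]
15 lip tip [225.01421799 194.94475977] [10, 11, 4, 14, 15, 16, 12, 11, 33, 64, 85, 87, 82]
-15 lip tip [229.70604226 199.5057024 ] [15, 14, 12, 10, 11, 10, 11, 11, 11, 11, 11, 13, 29]
[[596.9, 186.3, 132.1], [597.0, 186.3, 132.1], [597.1, 186.3, 132.1]] [[-1.0, -0.7, -1.8], [0.5, -0.4, -0.8], [-0.6, 0.9, -1.9]] tilt 12.2 13.6
```

Request:
carry_out --commands '[{"claw":40,"dx":-1,"dy":0,"dz":0,"wx":0,"wy":0,"wz":0},{"claw":40,"dx":0,"dy":0,"dz":0,"wx":0,"wy":0,"wz":0},{"claw":40,"dx":-0.7,"dy":0,"dz":0,"wx":0,"wy":0,"wz":0},{"claw":40,"dx":0,"dy":0,"dz":0,"wx":0,"wy":0,"wz":0}]'

```text
time_s: 14.0
tool_pos: [0.5951, 0.1863, 0.132]
orientation: [[-0.976, -0.053, 0.211], [-0.052, 0.999, 0.011], [-0.211, -0.0, -0.977]]
force: [-0.3, -0.2, -2.1]
opening: 0.686
finger_force: 65.0
```

Request:
carry_out --commands '[{"claw":40,"dx":-1,"dy":0,"dz":0,"wx":0,"wy":0,"wz":0},{"claw":40,"dx":0,"dy":0,"dz":0,"wx":0,"wy":0,"wz":0},{"claw":40,"dx":-1,"dy":0,"dz":0,"wx":0,"wy":0,"wz":0},{"claw":40,"dx":0,"dy":0,"dz":0,"wx":0,"wy":0,"wz":0}]'

```text
time_s: 14.4
tool_pos: [0.5941, 0.1864, 0.1325]
orientation: [[-0.976, -0.053, 0.213], [-0.052, 0.999, 0.011], [-0.214, -0.0, -0.977]]
force: [2.2, -0.4, -1.4]
opening: 0.689
finger_force: 64.8
```

The lip is in: it travelled about 13 mm past the wall face before the step touched the wall. Now I'll pivot the rear down about the slot.

Request:
carry_out --commands '[{"claw":40,"dx":1.2,"dy":0,"dz":0,"wx":0,"wy":0,"wz":0},{"claw":40,"dx":1.5,"dy":0.1,"dz":-1.6,"wx":0,"wy":1,"wz":0},{"claw":40,"dx":1.5,"dy":0.1,"dz":-1.6,"wx":0,"wy":1,"wz":0},{"claw":40,"dx":1.5,"dy":0.1,"dz":-1.6,"wx":-0.1,"wy":1,"wz":0},{"claw":40,"dx":0,"dy":0,"dz":0,"wx":0,"wy":0,"wz":0}]'

```text
time_s: 14.9
tool_pos: [0.5992, 0.1866, 0.1266]
orientation: [[-0.986, -0.053, 0.158], [-0.052, 0.999, 0.009], [-0.158, 0.001, -0.987]]
force: [0.1, 0.2, -2.2]
opening: 0.686
finger_force: 64.9
```

Request:
carry_out --commands '[{"claw":40,"dx":1.5,"dy":0.1,"dz":-1.6,"wx":0,"wy":1,"wz":0},{"claw":40,"dx":1.5,"dy":0.1,"dz":-1.6,"wx":-0.1,"wy":1,"wz":0},{"claw":40,"dx":1.5,"dy":0.1,"dz":-1.6,"wx":0,"wy":1,"wz":0},{"claw":40,"dx":0,"dy":0,"dz":0,"wx":0,"wy":0,"wz":0}]'

```text
time_s: 15.3
tool_pos: [0.6035, 0.187, 0.1226]
orientation: [[-0.993, -0.053, 0.107], [-0.052, 0.999, 0.008], [-0.107, 0.002, -0.994]]
force: [-4.8, -0.8, 3.4]
opening: 0.69
finger_force: 65.7
```

```bash
python3 chk.py; python3 st.py
```

```text
-50 low edge [242.88327804 197.35178302] [21, 18, 17, 15, 15, 14, 14, 15, 14, 14, 15, 15, 16]
-40 low edge [245.7128437  195.98263712] [17, 17, 18, 19, 15, 14, 15, 14, 14, 17, 16, 14, 17]
-30 low edge [248.52533867 194.62175123] [18, 17, 17, 16, 16, 17, 15, 15, 15, 15, 16, 15, 15]
-20 low edge [251.32091697 193.26905083] [22, 18, 17, 19, 20, 16, 13, 13, 11, 12, 14, 15, 15]
-10 low edge [254.09973077 191.92446229] [12, 13, 10, 9, 15, 15, 14, 10, 11, 15, 15, 13, 15]
0 low edge [256.86193041 190.58791287] [12, 12, 10, 9, 16, 22, 18, 11, 8, 12, 14, 15, 15]
40 low edge [267.74753227 185.32068141] [23, 22, 15, 12, 18, 31, 38, 28, 19, 15, 15, 16, 15]
50 low edge [270.42885457 184.02326622] [21, 21, 18, 16, 15, 28, 39, 34, 19, 15, 17, 14, 16]
60 low edge [273.09442809 182.73347142] [22, 19, 14, 13, 17, 21, 19, 19, 18, 15, 12, 16, 14]
70 low edge [275.74439117 181.45123007] [68, 57, 48, 43, 36, 35, 42, 47, 43, 32, 23, 19, 17]
-20 rear top [274.65498908 174.73950106] [21, 19, 19, 24, 34, 49, 65, 72, 77, 82, 91, 97, 89]
-10 rear top [272.89977935 173.38263319] [22, 18, 19, 28, 50, 65, 68, 74, 80, 85, 102, 116, 136]
0 rear top [271.1627128  172.03979094] [22, 21, 19, 25, 50, 87, 118, 117, 96, 89, 96, 110, 133]
10 rear top [269.44350957 170.71075795] [24, 27, 26, 26, 42, 77, 119, 145, 148, 131, 108, 93, 94]
20 rear top [267.7418955  169.39532231] [20, 24, 28, 29, 25, 32, 71, 121, 149, 156, 152, 142, 121]
15 lip tip [224.35332551 194.79779535] [12, 10, 11, 15, 17, 14, 17, 52, 103, 140, 151, 152, 151]
-15 lip tip [229.03874072 199.38031864] [13, 13, 12, 8, 11, 15, 14, 13, 10, 9, 11, 21, 48]
[[603.1, 187.0, 122.5], [603.0, 187.0, 122.5], [603.0, 186.9, 122.5]] [[-4.1, 0.4, 3.2], [-4.5, 0.4, 3.3], [-3.6, -1.1, 2.8]] tilt 6.16 15.5
```

Request:
carry_out --commands '[{"claw":40,"dx":1.3,"dy":0.1,"dz":-1.6,"wx":0,"wy":1,"wz":0},{"claw":40,"dx":1.3,"dy":0.1,"dz":-1.6,"wx":-0.1,"wy":1,"wz":0},{"claw":40,"dx":0,"dy":0,"dz":0,"wx":0,"wy":0,"wz":0}]'

```text
time_s: 15.8
tool_pos: [0.6051, 0.1869, 0.1181]
orientation: [[-0.996, -0.053, 0.07], [-0.053, 0.999, 0.005], [-0.07, 0.002, -0.998]]
force: [-4.5, -0.1, -0.3]
opening: 0.687
finger_force: 65.3
```

Request:
carry_out --commands '[{"claw":40,"dx":1.3,"dy":0.1,"dz":-1.8,"wx":0,"wy":1,"wz":0},{"claw":40,"dx":1.2,"dy":0.1,"dz":-1.8,"wx":-0.1,"wy":1,"wz":0},{"claw":40,"dx":0,"dy":0,"dz":0,"wx":0,"wy":0,"wz":0}]'

```text
time_s: 16.1
tool_pos: [0.6103, 0.1875, 0.1154]
orientation: [[-0.998, -0.052, 0.04], [-0.052, 0.999, 0.004], [-0.041, 0.002, -0.999]]
force: [-0.2, -0.3, -1.4]
opening: 0.688
finger_force: 65.1
```

Request:
carry_out --commands '[{"claw":40,"dx":0.5,"dy":0,"dz":-1.5,"wx":0,"wy":0.7,"wz":0},{"claw":40,"dx":0,"dy":0,"dz":-1,"wx":0,"wy":0,"wz":0},{"claw":40,"dx":0,"dy":0,"dz":0,"wx":0,"wy":0,"wz":0}]'

```text
time_s: 16.4
tool_pos: [0.6107, 0.1875, 0.115]
orientation: [[-0.998, -0.052, 0.03], [-0.052, 0.999, 0.004], [-0.03, 0.003, -1.0]]
force: [-3.7, -1.1, 5.9]
opening: 0.686
finger_force: 66.1
```

```bash
python3 st.py
```

```text
[[610.7, 187.5, 115.0], [610.7, 187.5, 115.1], [610.7, 187.5, 115.0]] [[-1.7, -0.8, 6.4], [-2.3, -1.1, 6.9], [-2.3, -0.6, 6.7]] tilt 1.72 16.55
```

Request:
carry_out --commands '[{"claw":40,"dx":0,"dy":0,"dz":1,"wx":0,"wy":0,"wz":0},{"claw":85,"dx":0,"dy":0,"dz":0,"wx":0,"wy":0,"wz":0},{"claw":85,"dx":0,"dy":0,"dz":0,"wx":0,"wy":0,"wz":0},{"claw":85,"dx":0,"dy":0,"dz":0,"wx":0,"wy":0,"wz":0},{"claw":85,"dx":0,"dy":0,"dz":15,"wx":0,"wy":0,"wz":0},{"claw":85,"dx":0,"dy":0,"dz":25,"wx":0,"wy":1,"wz":0},{"claw":40,"dx":20,"dy":1,"dz":20,"wx":0,"wy":0.7,"wz":0},{"claw":0,"dx":20,"dy":1,"dz":0,"wx":0,"wy":0,"wz":0},{"claw":0,"dx":0,"dy":0,"dz":0,"wx":0,"wy":0,"wz":0},{"claw":0,"dx":0,"dy":0,"dz":0,"wx":0,"wy":0,"wz":0}]'

```text
time_s: 17.55
tool_pos: [0.6484, 0.1891, 0.1733]
orientation: [[-0.999, -0.052, -0.005], [-0.052, 0.999, 0.004], [0.005, 0.004, -1.0]]
force: [-0.9, 0.7, -1.0]
opening: 0.322
finger_force: 0.0
```

```bash
cat > home.py <<'E'
# silhouette-free edge check: cover in fuse-box frame, for tilt hypotheses, score gradient along its far/rear upper edges (side view)
from h import *
import cv2
from scipy.ndimage import map_coordinates,gaussian_filter
B=[.5885,.1887,np.radians(3.0)]
g=cv2.cvtColor(eyes.snapshot("side"),cv2.COLOR_RGB2GRAY).astype(float)
for nm,pts in(("far top edge",[(x,30,63) for x in(-40,-20,0,20,40,60,70)]),("near low edge",[(x,-30,45) for x in(-10,10,30,50,70)]),("rear top",[(75,y,63) for y in(-25,-20,20,25)])):
    for P in pts:
        q=proj('side',place(B,P))[0];k=np.arange(-6,7)
        print(nm,P,q.round(1),map_coordinates(g,[q[1]+k,q[0]+0*k],order=1).round().astype(int).tolist())
s=ctrl.get_state();print(s['tool_pos'],s['force'],s['opening'],s['time_s'])
E
python3 home.py
```

```text
far top edge (-40, 30, 63) [234.5 182.6] [65, 65, 65, 60, 42, 23, 17, 19, 20, 19, 20, 19, 15]
far top edge (-20, 30, 63) [240.1 180.6] [89, 67, 63, 64, 61, 45, 30, 31, 33, 29, 23, 19, 19]
far top edge (0, 30, 63) [245.7 178.7] [146, 147, 149, 138, 100, 63, 40, 39, 57, 66, 64, 66, 65]
far top edge (20, 30, 63) [251.1 176.7] [147, 148, 148, 148, 150, 138, 87, 47, 53, 63, 67, 74, 68]
far top edge (40, 30, 63) [256.5 174.8] [150, 149, 147, 147, 147, 135, 83, 41, 57, 56, 60, 61, 57]
far top edge (60, 30, 63) [261.8 172.9] [151, 152, 150, 150, 153, 142, 88, 31, 5, 7, 14, 23, 47]
far top edge (70, 30, 63) [264.5 172. ] [145, 143, 145, 151, 155, 147, 94, 37, 17, 14, 11, 10, 14]
near low edge (-10, -30, 45) [253.1 193.1] [21, 18, 14, 14, 15, 16, 12, 15, 15, 13, 17, 15, 13]
near low edge (10, -30, 45) [258.6 191. ] [22, 18, 16, 15, 17, 17, 16, 14, 14, 18, 17, 15, 17]
near low edge (30, -30, 45) [264.1 189. ] [18, 21, 14, 12, 15, 13, 15, 14, 12, 16, 15, 17, 15]
near low edge (50, -30, 45) [269.5 186.9] [22, 22, 17, 14, 15, 17, 13, 15, 15, 17, 17, 15, 15]
near low edge (70, -30, 45) [274.9 184.9] [30, 20, 17, 17, 14, 19, 19, 13, 16, 15, 16, 15, 13]
rear top (75, -25, 63) [275.2 178.9] [94, 83, 76, 77, 73, 56, 34, 23, 20, 20, 18, 23, 23]
rear top (75, -20, 63) [274.3 178.2] [95, 80, 75, 76, 73, 59, 36, 24, 21, 17, 15, 14, 17]
rear top (75, 20, 63) [267.5 172.8] [73, 78, 104, 138, 142, 109, 58, 25, 17, 14, 15, 18, 20]
rear top (75, 25, 63) [266.6 172.2] [92, 91, 102, 128, 145, 126, 71, 26, 14, 16, 13, 13, 15]
[0.64775663 0.18906011 0.17304713] [-0.16617181  0.11843086 -0.61453708] 0.22989452861143125 17.6
```

The rear top edges lie at the home prediction within 0.3 px. I'll press lightly at the rear to make sure.

Request:
carry_out --commands '[{"claw":0,"dx":0,"dy":0,"dz":-15,"wx":0,"wy":0,"wz":0},{"claw":0,"dx":0,"dy":0,"dz":-12,"wx":0,"wy":0,"wz":0},{"claw":0,"dx":0,"dy":0,"dz":-6,"wx":0,"wy":0,"wz":0},{"claw":0,"dx":0,"dy":0,"dz":-2,"wx":0,"wy":0,"wz":0},{"claw":0,"dx":0,"dy":0,"dz":-1.5,"wx":0,"wy":0,"wz":0},{"claw":0,"dx":0,"dy":0,"dz":-1.5,"wx":0,"wy":0,"wz":0},{"claw":0,"dx":0,"dy":0,"dz":0,"wx":0,"wy":0,"wz":0}]'

```text
time_s: 18.3
tool_pos: [0.6492, 0.1894, 0.1364]
orientation: [[-0.999, -0.052, -0.003], [-0.052, 0.999, 0.004], [0.003, 0.004, -1.0]]
force: [-0.2, 0.1, 0.9]
opening: 0.003
finger_force: 0.0
```

Request:
carry_out --commands '[{"claw":0,"dx":0,"dy":0,"dz":-2,"wx":0,"wy":0,"wz":0},{"claw":0,"dx":0,"dy":0,"dz":-2,"wx":0,"wy":0,"wz":0},{"claw":0,"dx":0,"dy":0,"dz":-2,"wx":0,"wy":0,"wz":0},{"claw":0,"dx":0,"dy":0,"dz":0,"wx":0,"wy":0,"wz":0}]'

```text
time_s: 18.7
tool_pos: [0.6494, 0.1894, 0.1356]
orientation: [[-0.999, -0.052, 0.0], [-0.052, 0.999, 0.005], [-0.0, 0.005, -1.0]]
force: [-8.4, -2.2, 24.3]
opening: 0.001
finger_force: 11.8
```

The cover top stands at 63.0 mm at the rear and doesn't give under 24 N, so it is home. Retreating.

Request:
carry_out --commands '[{"claw":0,"dx":0,"dy":0,"dz":8,"wx":0,"wy":0,"wz":0},{"claw":0,"dx":0,"dy":0,"dz":25,"wx":0,"wy":0,"wz":0},{"claw":0,"dx":0,"dy":0,"dz":40,"wx":0,"wy":0,"wz":0},{"claw":0,"dx":0,"dy":0,"dz":40,"wx":0,"wy":0,"wz":0},{"claw":0,"dx":-20,"dy":20,"dz":30,"wx":0,"wy":0,"wz":0},{"claw":0,"dx":-35,"dy":30,"dz":0,"wx":0,"wy":0,"wz":0},{"claw":0,"dx":-35,"dy":30,"dz":0,"wx":0,"wy":0,"wz":0},{"claw":0,"dx":-35,"dy":30,"dz":0,"wx":0,"wy":0,"wz":0},{"claw":0,"dx":-35,"dy":30,"dz":0,"wx":0,"wy":0,"wz":0},{"claw":0,"dx":0,"dy":0,"dz":0,"wx":0,"wy":0,"wz":0}]'

```text
time_s: 19.7
tool_pos: [0.485, 0.3323, 0.2736]
orientation: [[-0.998, -0.059, -0.006], [-0.059, 0.998, 0.005], [0.005, 0.006, -1.0]]
force: [-0.3, -0.7, -0.3]
opening: 0.001
finger_force: 0.0
```

```bash
python3 home.py | grep -v low; python3 -c "
from bench import ctrl
print(ctrl.job_done())"
```

```text
far top edge (-40, 30, 63) [234.5 182.6] [147, 146, 147, 137, 88, 36, 18, 19, 21, 21, 19, 18, 14]
far top edge (-20, 30, 63) [240.1 180.6] [144, 146, 145, 148, 141, 99, 48, 32, 34, 29, 23, 21, 20]
far top edge (0, 30, 63) [245.7 178.7] [147, 146, 147, 148, 147, 133, 86, 51, 56, 64, 63, 65, 65]
far top edge (20, 30, 63) [251.1 176.7] [148, 147, 147, 149, 148, 137, 86, 46, 55, 64, 68, 73, 68]
far top edge (40, 30, 63) [256.5 174.8] [149, 149, 146, 147, 148, 136, 86, 49, 62, 69, 67, 63, 57]
far top edge (60, 30, 63) [261.8 172.9] [151, 149, 149, 149, 153, 144, 89, 32, 19, 21, 30, 47, 61]
far top edge (70, 30, 63) [264.5 172. ] [150, 151, 150, 152, 155, 145, 94, 35, 18, 19, 19, 19, 21]
rear top (75, -25, 63) [275.2 178.9] [96, 79, 76, 77, 73, 56, 33, 24, 21, 19, 18, 22, 22]
rear top (75, -20, 63) [274.3 178.2] [95, 79, 74, 77, 73, 59, 37, 21, 21, 17, 12, 13, 15]
rear top (75, 20, 63) [267.5 172.8] [151, 151, 151, 152, 143, 108, 58, 26, 17, 21, 20, 20, 22]
rear top (75, 25, 63) [266.6 172.2] [150, 151, 152, 153, 148, 127, 70, 25, 17, 18, 21, 19, 21]
[0.48706419 0.33096222 0.27356092] [ 0.51905585 -1.00300271  0.86091526] -0.0006125199193662254 19.75
the job is handed in; nothing more can be done
None
```

The cover was drawn out of the carton, laid flat on the bench and released, then retaken farther back, hooked through the slot and pivoted down; I handed the job in at 19.75 s. It measures fully home: its rear top is at 63.0 mm, it did not give under a 24 N press, and its edges are within about 0.3 px of the home position. I judged the catch snap from forces and edge positions, not by eye, because my picture views were used up, and I took no final look at the other things on the bench.

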